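# Stand the cleaned tools to drain and wind the timer

### The job

The red screwdrivers and blue punches lying together at the robot's side of the bench, just right of the wooden draining stand, have been cleaned (the tools at the back of the bench are not meant): stand every one of them upright in the wells of that stand, steel tip or bright working end down. When all of them are in, wind the clockwork timer up fully: turn its key clockwise, a part turn at a time, until it comes to its stop. Leave the other things on the bench where they are.

Things in the scene. Friction and masses are not known exactly. Their poses are not given: they have to be found in the camera images.
- screwdriver_1: slotted screwdriver lying on its side, 170 mm long: clear red handle 20-22 mm thick and 89 mm long, then a thin steel shank 6.4 mm in diameter; 70 g. Origin at mid-length on its underside; the body's +y axis runs along the tool toward the steel tip (tip at y = +85 mm, handle end at y = -85 mm, the handle spans y = -85..+4 mm). May be absent.
- screwdriver_1_tip (a point): steel tip of screwdriver_1, on its long axis; this end goes down
- screwdriver_1_top (a point): end of the handle of screwdriver_1, on its long axis; this end is up when it stands
- screwdriver_2: slotted screwdriver lying on its side, 170 mm long: clear red handle 20-22 mm thick and 89 mm long, then a thin steel shank 6.4 mm in diameter; 70 g. Origin at mid-length on its underside; the body's +y axis runs along the tool toward the steel tip (tip at y = +85 mm, handle end at y = -85 mm, the handle spans y = -85..+4 mm). May be absent.
- screwdriver_2_tip (a point): steel tip of screwdriver_2, on its long axis; this end goes down
- screwdriver_2_top (a point): end of the handle of screwdriver_2, on its long axis; this end is up when it stands
- punch_1: blue hollow punch lying on its side, 157 mm long, 210 g: plain blue shank 12 mm thick, with a thicker collar (24 mm square, so the shank slopes down to the table at its plain end) at y = -60..-24 mm and a bright working end beyond it at y = -78 mm. Origin at mid-length on its underside; the body's +y axis runs along the tool away from the working end (plain end of the shank at y = +78 mm). May be absent.
- punch_1_tip (a point): bright working end of punch_1, on its long axis; this end goes down
- punch_1_top (a point): plain end of the shank of punch_1, on its long axis; this end is up when it stands
- punch_2: blue hollow punch lying on its side, 157 mm long, 210 g: plain blue shank 12 mm thick, with a thicker collar (24 mm square, so the shank slopes down to the table at its plain end) at y = -60..-24 mm and a bright working end beyond it at y = -78 mm. Origin at mid-length on its underside; the body's +y axis runs along the tool away from the working end (plain end of the shank at y = +78 mm). May be absent.
- punch_2_tip (a point): bright working end of punch_2, on its long axis; this end goes down
- punch_2_top (a point): plain end of the shank of punch_2, on its long axis; this end is up when it stands
- stand: draining stand, fixed to the table: brown hardwood block 224 x 52 mm, top 84 mm above the table, on a 4 mm plywood foot 236 x 64 mm; four square wells in a row along its x axis at x = -84, -28, +28, +84 mm, each 33 x 33 mm inside with its floor 10 mm above the table. Origin at the centre of its underside; x along the row, z up
- well_0 (a point): centre of the mouth of well 0, at the top face of the stand (84 mm above the table)
- well_1 (a point): centre of the mouth of well 1, at the top face of the stand (84 mm above the table)
- well_2 (a point): centre of the mouth of well 2, at the top face of the stand (84 mm above the table)
- well_3 (a point): centre of the mouth of well 3, at the top face of the stand (84 mm above the table)
- timer: clockwork timer, fixed to the table: grey rounded case 84 x 84 mm, top 50 mm above the table, round white dial on top with the winding key standing at its centre. Origin at the centre of its underside, z up
- key_grip (a point): centre of the winding key's upright two-lobed steel bow, on the key's vertical turning axis, 78 mm above the table; the bow is 48 mm long (along this frame's x axis), 9 mm thick (along this frame's y axis), and spans 63 to 93 mm above the table. Its frame turns with the key
- timer_key (a joint): how far the key is wound, rad: grows as the key turns clockwise seen from above; 0 run down, 5.0 fully wound against its stop. It works against a mainspring (about 0.1 N m in all to turn) but stays where it is left; it can also be turned back
- hanging_socket: black socket block hanging from the ceiling above the bench, about 120 x 135 mm, its lowest cap 0.43 m above the table; it does not move: keep the arm clear of it. Origin below its middle, at its lowest point
- cork_block: bystander: cork sanding block 58 x 105 x 36 mm, origin at the centre of its underside
- wood_plug: bystander: turned wooden half ball, 38 mm across, 22 mm high, origin at the centre of its underside
- hole_block: bystander: upright fibreboard block 67 x 71 x 98 mm with a hole in its top, origin at the centre of its underside
There are look-alikes about, which are no part of the job. What is shaped like the punch_2 but pink is not meant.

How it is judged:
By the outcome, as a careful person would: the job done as asked, in the order asked, and still so for the second after the job is handed in, with the robot touching nothing.
Of screwdriver_1, screwdriver_2, punch_1, punch_2 only 2 to 4 are there at a start; the rules pass over those that are not, and their reading is None.
At some moment in a run one of screwdriver_1, screwdriver_2, punch_1, punch_2 may be knocked a few centimetres aside while the robot is not near it.
It also fails if it takes over 210 s, if anything falls off the work surface, if the arm or the gripper's body presses on something with over 40 N, if the wrist force passes 120 N, or if a joint passes its speed limit or range.

### The arm

A 7-joint arm with a two-finger parallel gripper is mounted at the origin on a cart in front of the work surface, level with it; the furniture and walls round the work are solid. World frame = base frame: x ahead of the robot, y to its left, z up, the work surface at z = 0. Lengths are in mm, angles in rad, forces in N, time in s.
With the tool pointing down it reaches from about 400 to 900 mm from the base axis. Payload 5.5 kg.
Tool frame: the origin (TCP) lies midway between the tips of the shut fingers; the grasp point (between the pads) lies 19 mm behind it; z points along the fingers, y is the line along which they close (so a half turn about z gives the same grasp; the last joint's range is limited). The gripper opens to 92 mm and grips with 3 to 60 N. Pads are 19 mm wide; open, the fingers measure 130 mm over their backs; the gripper's body (75 mm by 190 mm) begins 47 mm behind the grasp point.
Start: joints at [-1.068, 0.501, -0.427, 1.55, 0.221, 1.138, -0.21], TCP at [154.34, 631.411, 188.529] pointing down, gripper open.
Joint ranges: [-2.88, 2.88], [-0.31, 2.03], [-1.54, 1.56], [0.2, 2.42], [-1.41, 4.55], [0.19, 2.02], [-2.57, 2.57]. Speed limits (rad/s): [2.57, 2.57, 3.14, 3.14, 3.14, 3.14, 3.14].

### API

Orientations are given as a unit quaternion [w, x, y, z].
In Python, from plant import observe, read_camera, get_calibration, job gives the robot as it stands.
- The arm moves only by the shell command python3 -m handwheel 'ROWS' [FORCE]. ROWS is text: rows parted by semicolons, each of 5 numbers parted by spaces: the shift along the world's x, y, z in mm, then the turn about the world's z in degrees, then the gripper's target within -1 to 1 (fully open at 1, half-way at 0, shut at -1). A call has 1 to 10 rows; each row is the pose to reach, as a shift and turn from the pose commanded when the call began; what a row does not reach only later rows make up. A row lasts 1/8 s, in which the tool goes at most 62.5 mm and 10.7 degrees, less where a joint would pass 70% of its speed; a pose out of reach is approached as far as the arm can. A call with a gripper value outside its range is refused whole. The fingers move at their own pace and stop on an object; FORCE is the grip in N (left out, the last holds). Time passes only in rows, so rows that repeat a pose let the fingers close. It gives the time, the measured TCP pose, the force, the opening and the grip force at its end, in the units of the state.
- observe(): the state, without advancing time (a new reading comes with each control period).
- read_camera(name): name is "side" or "top" or "wrist"; returns (picture, depth): 420x560x3 uint8, red, green, blue; 420x560 float32, mm along the optical axis (not along the pixel's ray), 0 where there is no reading.
- get_calibration(name): a dict with "vertical_fov" (degrees; the focal length in pixels is half the picture's height over the tangent of half this angle, whatever the lens; pixels are square), "cx", "cy" (the principal point, pixels), "rvec" (rotation vector, rad) and "tvec" (3), from world to camera coordinates, as OpenCV has them. Camera axes: x right, y down, z forward; pixel columns grow to the right and rows downward; lengths in mm; the calibration is good to about 2 mm. A picture is of the moment at which its call begins: read the wrist's pose just before it. get_calibration takes no time and is no camera call; for the wrist camera it gives the pose at the moment of the call.
- job.sign_off(): hands the job in; it is judged then, once.
The state is a dict: "t": time; "joint_positions": joint angles; "qd": joint speeds; "effort": joint torques, N m; "eef_pos": TCP position; "tool_rot": TCP orientation; "force": force on the tool from outside, world axes, zero at the start; "moment": the same for the moment, N m; "width": opening from 0.0 (shut) to 1.0 (fully open); "gripper_force": force on a finger pad.
Only numpy, scipy, OpenCV 4.12 (cv2) and the standard library are available. Lean on these libraries where they do the work, as an engineer would, in place of code of your own. Each camera call takes 0.05 s, during which the arm holds its last target. There are 200 camera calls.

## Working session

There is one attempt and no reset: what is moved stays moved. The work goes in short steps, Python scripts to look and compute and a shell command to move; the robot and the scene stay as the last step left them, time stands still between calls to the robot, and variables do not carry over. Pictures are saved under pics/ and viewed, at most 14 in all, crops included, and the job is handed in when it is done.

```bash
ls; mkdir -p pics; cat > h.py <<'E'
import numpy as np, cv2
from plant import observe, read_camera, get_calibration, job
def cal(n):
    c=get_calibration(n); f=210/np.tan(np.radians(c["vertical_fov"])/2)
    K=np.array([[f,0,c["cx"]],[0,f,c["cy"]],[0,0,1]]); R=cv2.Rodrigues(np.array(c["rvec"],float))[0]
    return K,R,np.array(c["tvec"],float).ravel()
def shot(n,name=None):
    c=cal(n); im,d=read_camera(n)
    if name: cv2.imwrite(f"pics/{name}.png",im[:,:,::-1])
    return im,d,c
def cloud(d,c):
    K,R,t=c; v,u=np.mgrid[:d.shape[0],:d.shape[1]]
    P=np.stack([(u-K[0,2])/K[0,0]*d,(v-K[1,2])/K[1,1]*d,d],-1)
    return (P-t)@R
def ray(u,v,z,c):
    K,R,t=c; o=-R.T@t; r=R.T@np.array([(u-K[0,2])/K[0,0],(v-K[1,2])/K[1,1],1]); return o+r*(z-o[2])/r[2]
E
python3 - <<'E'
from h import *
s=observe(); print({k:np.round(v,3) for k,v in s.items()})
for n in("top","side","wrist"):
    im,d,c=shot(n,n+"0"); np.savez(f"{n}0.npz",im=im,d=d,K=c[0],R=c[1],t=c[2]); print(n,(-c[1].T@c[2]).round(),c[1].round(2).tolist(),c[0][0,0].round(1), (d>0).mean(), get_calibration(n))
E
```

```text
pics
{'t': np.float64(0.0), 'joint_positions': array([-1.068,  0.502, -0.427,  1.551,  0.221,  1.138, -0.21 ]), 'qd': array([-0.   , -0.001, -0.001,  0.001, -0.001, -0.002,  0.001]), 'effort': array([ 1.0000e-03, -5.6658e+01, -5.8160e+00, -2.7911e+01, -6.9000e-02,
        3.1000e-02,  0.0000e+00]), 'eef_pos': array([154.233, 630.64 , 187.467]), 'tool_rot': array([-0.   ,  0.12 ,  0.993, -0.001]), 'force': array([-0.021,  1.011,  0.758]), 'moment': array([ 0.043, -0.008,  0.023]), 'gripper_force': np.float64(0.0), 'width': np.float64(1.002)}
top [ 372.  -84. 1724.] [[0.02, -1.0, 0.0], [-0.99, -0.02, -0.15], [0.15, 0.0, -0.99]] 488.6 0.9958715986394557 {'vertical_fov': 46.51818195248585, 'cx': 272.02274708436585, 'cy': 209.95557744896175, 'rvec': array([ 2.16596768, -2.12073614,  0.16220248]), 'tvec': array([ -95.86265337,  623.9947396 , 1648.69659324])}
side [ -98. 1102.  821.] [[-0.87, -0.49, -0.02], [-0.17, 0.33, -0.93], [0.46, -0.81, -0.37]] 407.2 0.8519005102040816 {'vertical_fov': 54.567147356640255, 'cx': 284.85679279322045, 'cy': 209.59337331824068, 'rvec': array([ 0.59092478, -2.30952662,  1.55336554]), 'tvec': array([ 466.36428802,  378.59223271, 1240.51748073])}
wrist [ 84. 649. 385.] [[0.24, 0.97, -0.0], [0.94, -0.23, 0.27], [0.26, -0.06, -0.96]] 354.2 0.9962670068027211 {'vertical_fov': 61.33248448198683, 'cx': 278.57835211801176, 'cy': 210.44600684313764, 'rvec': array([-2.2946212 , -1.80112734, -0.2452337 ]), 'tvec': array([-650.32041133,  -33.94611751,  391.09596375])}
```

View pics/top0.png

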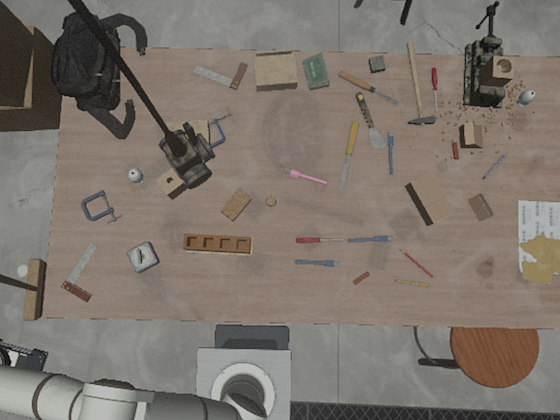

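View pics/side0.png

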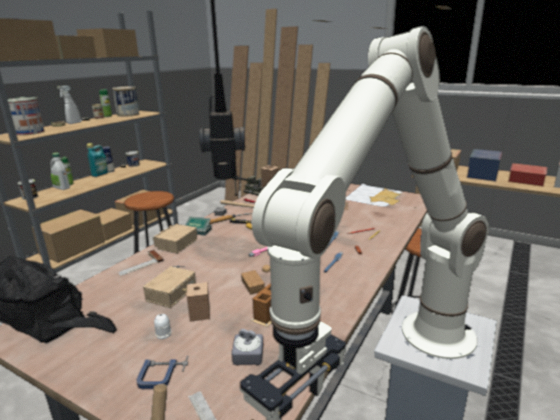

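The top view shows the stand at (218,243). A red screwdriver at (297–347,240) and a blue punch at (347–392,239) lie end to end, with another blue punch at (295–340,263). The timer is at (143,257), the socket at (190,160), and a pink look-alike at (305,177). The side view shows the arm in front of the stand. Next I measure.

```bash
python3 - <<'E'
from h import *
z=np.load("top0.npz"); im=z["im"]; d=z["d"]; c=(z["K"],z["R"],z["t"])
P=cloud(d,c)
for u,v in [(218,290),(320,300),(450,200),(300,130)]: print("tab",u,v,P[v,u].round(1),ray(u,v,0,c).round(1))
hsv=cv2.cvtColor(im,cv2.COLOR_RGB2HSV); H,S,V=[hsv[...,i].astype(int) for i in range(3)]
roi=np.zeros(H.shape,bool); roi[225:300,280:450]=1
for n,m in (("blue",(H>95)&(H<125)&(S>70)),("red",((H<6)|(H>172))&(S>140)),("high",P[...,2]>5)):
    k,l,st,ce=cv2.connectedComponentsWithStats((m&roi).astype(np.uint8))
    for i in range(1,k):
        if st[i,4]<12: continue
        q=P[l==i]; vu=np.argwhere(l==i)[:,::-1].astype(np.float32); a=cv2.fitLine(vu,cv2.DIST_L2,0,.01,.01).ravel()
        s=(vu-a[2:])@a[:2]; e=[a[2:]+a[:2]*s.min(),a[2:]+a[:2]*s.max()]
        print(n,st[i],"ends",*[ray(*x,8,c)[:2].round(1) for x in e],"z",np.percentile(q[:,2],[5,50,95]).round(1))
# stand & timer tops by depth
for n,(x0,x1,y0,y1),(lo,hi) in (("stand",(170,262,225,262),(76,92)),("timer",(120,165,235,280),(42,60)),("key",(120,165,235,280),(80,100))):
    m=np.zeros(H.shape,bool); m[y0:y1,x0:x1]=1; m&=(P[...,2]>lo)&(P[...,2]<hi)
    q=P[m]; r=cv2.minAreaRect(q[:,:2].astype(np.float32)); print(n,m.sum(),"mean",q.mean(0).round(1),"rect",np.round(r[0],1),np.round(r[1],1),round(r[2],1))
a=cv2.resize(im[215:300,280:440],None,fx=5,fy=5,interpolation=cv2.INTER_CUBIC)
cv2.imwrite("pics/c1.png",a[:,:,::-1])
b=cv2.resize(im[220:290,110:260],None,fx=5,fy=5,interpolation=cv2.INTER_CUBIC)
cv2.imwrite("pics/c2.png",b[:,:,::-1])
E
```

```text
tab 218 290 [347.4  98.4   9.8] [347.2  99.5   0. ]
tab 320 300 [ 320.4 -255.8   -0.4] [ 320.4 -255.8    0. ]
tab 450 200 [ 681.9 -717.7    4.3] [ 682.6 -719.3    0. ]
tab 300 130 [ 930.1 -178.6    3.1] [ 931.1 -178.8    0. ]
high [284 225   8   4  14] ends [ 572.6 -125.2] [ 579.1 -150.1] z [ 5.2  7.5 11.3]
high [362 225   3   8  12] ends [ 559.6 -404.2] [ 585.1 -407.8] z [5.8 7.  8.9]
high [351 226   8   9  18] ends [ 582.5 -371.4] [ 551.8 -378.4] z [5.2 7.1 9.9]
high [356 229   5   6  12] ends [ 568.1 -382.1] [ 554.5 -396.4] z [ 5.4  6.5 11.6]
high [311 230   6   5  12] ends [ 549.9 -221.1] [ 563. -237.] z [5.1 6.9 9.6]
high [292 231  47  15 219] ends [ 525.4 -155. ] [ 537.9 -316.8] z [ 5.3 13.4 24.8]
high [345 233  50  17 289] ends [ 527.1 -342.4] [ 542.7 -514.3] z [ 5.5 16.  29.8]
high [397 247  21  17  55] ends [ 502.3 -526.5] [ 459.2 -593.9] z [ 5.1  7.7 12.6]
high [345 250   6   6  12] ends [ 482.8 -342.8] [ 494.3 -360. ] z [ 5.5  8.  14.8]
high [372 253   8   5  12] ends [ 474.9 -436.8] [ 486.  -459.8] z [  5.9   6.9 783.8]
high [431 254   6   7  16] ends [ 488.2 -652.5] [ 46
[... 1023 characters left out ...]
igh [398 278   6   6  12] ends [ 389.6 -528.4] [ 396.9 -542.5] z [ 5.5  7.6 13.5]
high [405 279  21   8  42] ends [ 394. -550.] [ 383.2 -618.3] z [ 5.4  7.5 13.4]
high [372 281   5   9  14] ends [ 389.8 -436.4] [ 362.5 -446.4] z [5.6 6.9 8.6]
high [331 283   9  10  24] ends [ 350.  -307.7] [ 379.7 -309.9] z [ 5.2  7.4 10.3]
high [317 292  10   5  19] ends [ 344.1 -245. ] [ 339.5 -275.3] z [  5.5   7.2 184.5]
high [284 295   6   5  12] ends [ 325.6 -134.1] [ 334.1 -148.4] z [5.4 6.6 9.4]
stand 633 mean [507.1 100.8  85.5] rect [507. 101.] [224.7  53.1] 88.3
timer 507 mean [456.6 353.9  52.6] rect [457.2 356.3] [84.2 84.4] 28.3
key 49 mean [457.1 355.9  91.6] rect [457.7 356.9] [47.2 10.7] 9.9
```

View pics/c1.png

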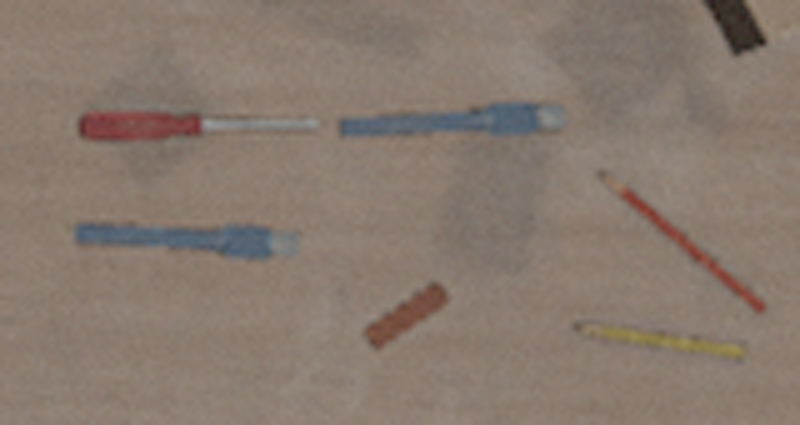

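View pics/c2.png

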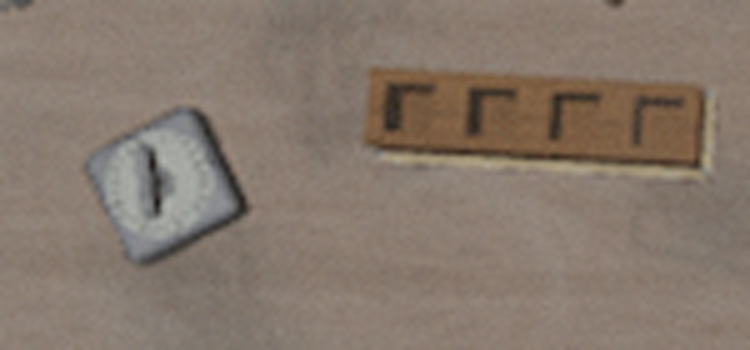

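The crops show the screwdriver tip at right, crop (318,124). Both punches have their bright working ends at right, crop (565,117) and (298,243), with the plain ends toward the stand, so all upper ends are on the left. The key's bow lies nearly along x. Next I get exact axes and the socket position.

```bash
python3 - <<'E'
from h import *
z=np.load("top0.npz"); im=z["im"]; d=z["d"]; c=(z["K"],z["R"],z["t"]); P=cloud(d,c)
for n,a,b,h in (("driver",(295.8,240.2),(343.8,239.8),11),("punchU",(347.8,240.4),(393.2,238.6),10),("punchL",(295.6,261.8),(339.6,263.6),10)):
    p,q=ray(*a,h,c),ray(*b,h,c); print(n,p.round(1),q.round(1),np.linalg.norm(p-q).round(1),"dir",np.degrees(np.arctan2(*(q-p)[[1,0]])).round(1))
m=np.zeros(d.shape,bool); m[100:210,140:230]=1; m&=P[...,2]>380; q=P[m]; print("socket",q.min(0).round(),q.max(0).round())
for lo in (430,480,560,700): 
    s=q[(q[:,2]>=lo)&(q[:,2]<lo+80)]; print(lo,len(s), s[:,:2].min(0).round() if len(s) else 0, s[:,:2].max(0).round() if len(s) else 0)
E
```

```text
driver [ 525.7 -168.4   11. ] [ 530.7 -337.1   11. ] 168.7 dir -88.3
punchU [ 528.9 -351.3   10. ] [ 538.7 -511.    10. ] 160.1 dir -86.5
punchL [ 450.2 -168.8   10. ] [ 447.2 -322.4   10. ] 153.7 dir -91.1
socket [372. -84. 527.] [ 741.  196. 1724.]
430 0 0 0
480 78 [599.  64.] [695. 191.]
560 1219 [597.  58.] [741. 196.]
700 208 [655. 103.] [698. 141.]
```

```bash
python3 -m handwheel '40 -40 20 0 0; 80 -90 40 -10 0; 130 -150 70 -20 0; 170 -210 80 -30 0; 200 -270 80 -40 0; 230 -330 80 -50 0; 260 -390 80 -60 0; 280 -450 80 -70 0; 300 -510 80 -76 0; 300 -570 80 -76 0' 5
```

```text
t: 1.4
eef_pos: [447.9, 104.2, 268.5]
tool_rot: [0.0, 0.706, 0.708, 0.0]
force: [0.4, -1.0, 0.2]
width: 0.5
gripper_force: 0.0
```

```bash
python3 -m handwheel '8 -50 0 0 0; 16 -110 0 0 0; 24 -170 0 0 0; 32 -230 0 0 0; 32 -290 0 0 0; 32 -300 0 0 0;32 -300 0 0 0'
python3 - <<'E'
from h import *
im,d,c=shot("wrist","w1"); np.savez("w1.npz",im=im,d=d,K=c[0],R=c[1],t=c[2]); print(observe()["eef_pos"].round(1),(-c[1].T@c[2]).round(1))
E
```

```text
t: 2.28
eef_pos: [478.9, -193.8, 268.1]
tool_rot: [-0.0, 0.706, 0.708, -0.0]
force: [-0.4, -0.6, 0.2]
width: 0.496
gripper_force: 0.0
[ 479.2 -192.5  268.1] [ 479.1 -120.7  465.7]
```

View pics/w1.png

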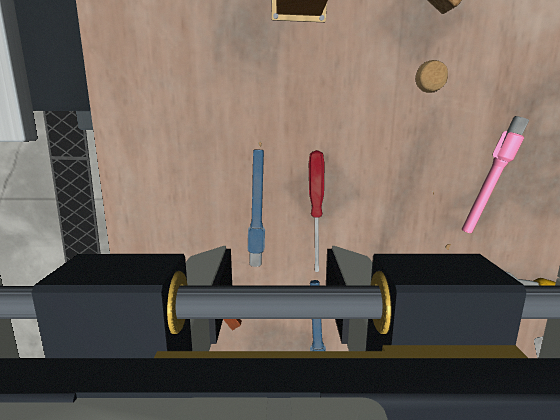

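The wrist view shows the lower punch running from (258,150) at its plain end to (255,265) at its bright end. The driver's handle end is at (316,152) and its tip at (317,272). The second punch starts at (315,282).

```bash
cat >> h.py <<'E'
def ends(im,c,h=10,x0=380,x1=600,y1=-100):
    """blue/red blobs near the bench's robot side: end points at height h (u,v extremes along the axis)"""
    hsv=cv2.cvtColor(im,cv2.COLOR_RGB2HSV); H,S,V=[hsv[...,i].astype(int) for i in range(3)]
    for n,m in (("blue",(H>98)&(H<118)&(S>70)&(V>50)),("red",((H<8)|(H>170))&(S>140)&(V>60))):
        k,l,st,ce=cv2.connectedComponentsWithStats(cv2.morphologyEx(m.astype(np.uint8),cv2.MORPH_OPEN,np.ones((3,3))))
        for i in range(1,k):
            if st[i,4]<60: continue
            vu=np.argwhere(l==i)[:,::-1].astype(np.float32)
            xy=np.array([ray(u,v,h,c)[:2] for u,v in vu],np.float32)
            if not(x0<xy[:,0].mean()<x1 and xy[:,1].mean()<y1): continue
            a=cv2.fitLine(xy,cv2.DIST_L2,0,.01,.01).ravel(); s=(xy-a[2:])@a[:2]
            print(n,st[i,4],(a[2:]+a[:2]*s.min()).round(1),(a[2:]+a[:2]*s.max()).round(1),"dir",np.degrees(np.arctan2(a[1],a[0])).round(1))
E
python3 - <<'E'
from h import *
z=np.load("w1.npz"); ends(z["im"],(z["K"],z["R"],z["t"]))
print({k:np.round(v,1) for k,v in observe().items() if k in("t","eef_pos")})
E
```

```text
blue 753 [ 448.9 -269.3] [ 452.7 -167.2] dir 87.9
blue 377 [ 445.4 -307.7] [ 450.  -272.3] dir 82.6
blue 263 [ 534.2 -411.2] [ 537.8 -459.5] dir -85.8
red 759 [ 526.6 -168.4] [ 529.7 -255.1] dir -87.9
{'t': np.float64(2.3), 'eef_pos': array([ 479.2, -192.5,  268.1])}
```

```bash
python3 -m handwheel '-10 -1 -40 0 0; -20 -2 -90 0 0; -27.5 -2.5 -140 0 0; -27.5 -2.5 -190 0 0; -27.5 -2.5 -210 0 0; -27.5 -2.5 -210 0 0;-27.5 -2.5 -210 0 0'
```

```text
t: 3.2
eef_pos: [452.9, -195.3, 59.5]
tool_rot: [0.0, 0.705, 0.709, 0.001]
force: [0.4, 0.3, 0.4]
width: 0.495
gripper_force: 0.0
```

```bash
python3 -m handwheel '-1 0 -30 0 0; -1 0 -50 0 0; -1 0 -56 0 0; -1 0 -56 0 0; -1 0 -56 0 -1; -1 0 -56 0 -1; -1 0 -56 0 -1; -1 0 -56 0 -1; -1 0 -56 0 -1;-1 0 -56 0 -1' 6; python3 -m handwheel '0 0 0 0 -1; 0 0 20 0 -1; 0 -8 45 0 -1; 0 -15 70 0 -1; 0 -25 95 0 -1; 0 -40 120 0 -1; 0 -60 145 0 -1; 0 -60 170 0 -1; 0 -60 180 0 -1; 0 -60 180 0 -1'
python3 - <<'E'
from h import *
im,d,c=shot("side","s1"); im,d,c=shot("wrist","w2")
a=np.hstack([cv2.imread("pics/s1.png")[150:360,200:500],cv2.imread("pics/w2.png")[150:360,150:420]]); cv2.imwrite("pics/m1.png",cv2.resize(a,None,fx=1.4,fy=1.4))
E
```

```text
t: 4.45
eef_pos: [450.7, -196.3, 2.5]
tool_rot: [-0.0, 0.705, 0.709, -0.0]
force: [0.4, 0.8, -0.3]
width: 0.007
gripper_force: 0.0
t: 5.7
eef_pos: [451.0, -256.0, 182.6]
tool_rot: [0.0, 0.705, 0.709, 0.0]
force: [1.0, -0.7, -0.7]
width: 0.01
gripper_force: 0.0
```

View pics/m1.png

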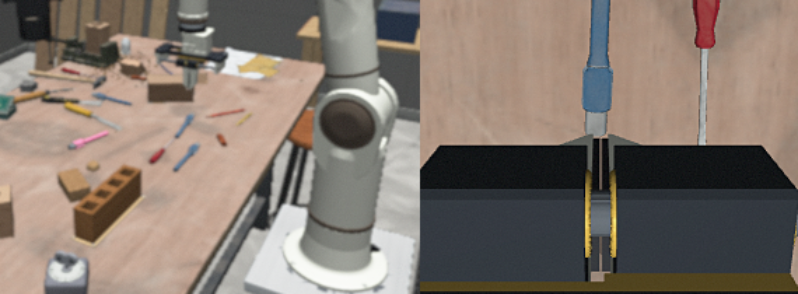

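The gripper shut on nothing. The punch still lies on the table, with its collar at right-panel (598,90). I measure where it is now.

```bash
python3 -m handwheel '0 30 40 0 0; 0 70 80 0 0; 0 70 85 0 0; 0 70 85 0 0; 0 70 85 0 0'; python3 - <<'E'
from h import *
print(observe()["eef_pos"].round(1))
im,d,c=shot("wrist","w3"); ends(im,c,8); P=cloud(d,c)
hsv=cv2.cvtColor(im,cv2.COLOR_RGB2HSV); m=(abs(hsv[...,0].astype(int)-108)<10)&(hsv[...,1]>70)&(hsv[...,2]>50)
q=P[m&(P[...,2]<60)&(P[...,2]>2)]; q=q[(q[:,0]<500)&(q[:,0]>400)&(q[:,1]>-320)]
for y in range(-320,-140,15):
    s=q[abs(q[:,1]-y-7)<7]; print(y+7,len(s),s.mean(0).round(1) if len(s) else 0)
im,d,c=shot("top"); ends(im,c,8)
E
```

```text
t: 6.42
eef_pos: [449.5, -187.0, 265.9]
tool_rot: [-0.001, 0.706, 0.708, -0.001]
force: [0.6, 0.2, 0.1]
width: 0.482
gripper_force: 0.0
[ 449.5 -187.   265.9]
blue 758 [ 449.  -270.8] [ 452.7 -167.9] dir 88.0
blue 372 [ 447.  -308.9] [ 449.6 -273.2] dir 85.9
blue 133 [ 530.  -421.2] [ 539.3 -458.5] dir -75.9
red 776 [ 527.  -167.9] [ 529.8 -256.4] dir -88.2
-313 0 0
-298 113 [ 448.  -296.    24.9]
-283 165 [ 448.4 -282.9   24.2]
-268 136 [ 449.1 -268.8   21. ]
-253 99 [ 449.3 -253.1   17.6]
-238 102 [ 450.3 -237.8   16.9]
-223 103 [ 450.2 -222.9   15.9]
-208 103 [ 451.4 -207.9   15.2]
-193 110 [ 451.5 -192.9   14.3]
-178 113 [ 452.3 -177.8   13.4]
-163 28 [ 452.4 -168.2   12.7]
-148 0 0
```

View pics/w3.png

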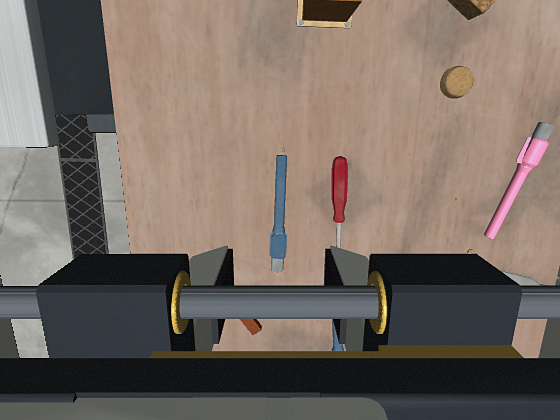

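The punch hasn't moved. I go down around it again and look at the finger tips in place.

```bash
python3 -m handwheel '2 -5 -50 0 0; 2 -9 -100 0 0; 2 -9 -150 0 0; 2 -9 -200 0 0; 2 -9 -240 0 0; 2 -9 -258 0 0; 2 -9 -263 0 0; 2 -9 -263 0 0; 2 -9 -263 0 0'; python3 - <<'E'
from h import *
print(observe()["eef_pos"].round(1),observe()["force"].round(1))
im,d,c=shot("wrist","w4"); P=cloud(d,c); np.savez("w4.npz",im=im,d=d,K=c[0],R=c[1],t=c[2])
g=(P[...,2]>1)&(P[...,2]<70)&(P[...,1]<-150)&(abs(P[...,0]-451)<75)
for z in range(0,70,6):
    s=P[g&(abs(P[...,2]-z-3)<3)]; 
    if len(s)>5: print(z+3,len(s),s.min(0).round(),s.max(0).round())
cv2.imwrite("pics/w4c.png",cv2.resize(im[130:400,120:440,::-1],None,fx=2,fy=2))
E
```

```text
t: 7.65
eef_pos: [453.5, -195.7, 5.3]
tool_rot: [0.001, 0.706, 0.709, 0.0]
force: [-0.1, 0.4, -0.0]
width: 0.5
gripper_force: 0.0
[ 453.5 -195.7    5.3] [-0.1  0.4 -0. ]
3 18145 [ 376. -275.    1.] [ 526. -150.    6.]
9 430 [ 442. -265.    6.] [ 526. -166.   12.]
15 2759 [ 441. -266.   12.] [ 526. -166.   18.]
21 911 [ 444. -262.   18.] [ 526. -169.   22.]
45 126 [ 424. -203.   44.] [ 483. -183.   48.]
51 352 [ 419. -203.   48.] [ 490. -183.   54.]
57 491 [ 414. -199.   54.] [ 493. -183.   60.]
63 554 [ 414. -196.   60.] [ 493. -183.   66.]
69 373 [ 415. -193.   66.] [ 492. -183.   70.]
```

View pics/w4c.png

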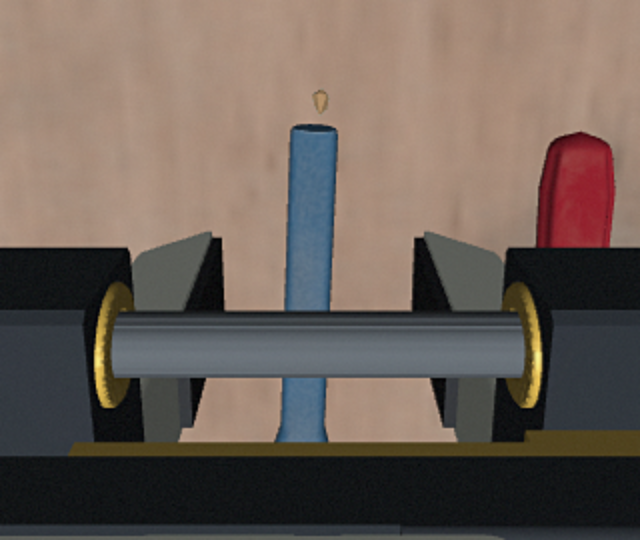

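The tips really sit about 38 mm above the reported TCP: wrist depth puts the finger ends at z≈44 while the reported z is 5. I lower in guarded steps and check again.

```bash
python3 -m handwheel '-1 0 -10 0 0; -1 0 -20 0 0; -1 0 -25 0 0; -1 0 -25 0 0'; cat >> h.py <<'E'
def tips():
    s=observe(); im,d,c=shot("wrist"); P=cloud(d,c); x,y,z=s["eef_pos"]
    q=P[(abs(P[...,0]-x)<80)&(P[...,1]<y+14)&(P[...,1]>y-14)&(P[...,2]>z+15)&(P[...,2]<z+60)]
    lo=q[(abs(q[:,0]-x)>8)]; lo=lo[lo[:,2]>z+20] if len(lo) else lo
    t=P[280:300,240:300] if 0 else P[20:120,60:500]; 
    print("tcp",s["eef_pos"].round(1),"F",s["force"].round(1),"w",s["width"].round(2),"lowest finger z",np.percentile(lo[:,2],[0.5,2,5]).round(1) if len(lo) else None,"table z",np.median(t[...,2]).round(1))
E
python3 -c "
from h import *
tips()"
```

```text
t: 8.2
eef_pos: [451.1, -195.1, -21.2]
tool_rot: [-0.001, 0.706, 0.709, -0.0]
force: [-0.0, 1.0, 0.3]
width: 0.499
gripper_force: 0.0Traceback (most recent call last):
  File "<string>", line 3, in <module>
    tips()
    ~~~~^^
  File "h.py", line 34, in tips
    print("tcp",s["eef_pos"].round(1),"F",s["force"].round(1),"w",s["width"].round(2),"lowest finger z",np.percentile(lo[:,2],[0.5,2,5]).round(1) if len(lo) else None,"table z",np.median(t[...,2]).round(1))
                                                                  ^^^^^^^^^^^^^^^^
AttributeError: 'float' object has no attribute 'round'
```

```bash
sed -i 's/s\["width"\].round(2)/round(float(s["width"]),2)/' h.py; python3 -m handwheel '0 0 -6 0 0; 0 0 -10 0 0; 0 0 -10 0 0'; python3 -c "
from h import *
tips()"
```

```text
t: 8.62
eef_pos: [451.3, -195.2, -30.9]
tool_rot: [-0.0, 0.705, 0.709, -0.0]
force: [0.4, -0.3, 0.1]
width: 0.503
gripper_force: 0.0
tcp [ 451.3 -195.2  -30.9] F [ 0.4 -0.3  0.1] w 0.5 lowest finger z [-0.2  0.1  0.4] table z 1.3
```

```bash
python3 -m handwheel '0 0 -2 0 0; 0 0 -4 0 0; 0 0 -4 0 0'; python3 -m handwheel '0 0 0 0 -1; 0 0 0 0 -1; 0 0 0 0 -1;0 0 0 0 -1; 0 0 0 0 -1' 6
```

```text
t: 9.05
eef_pos: [451.6, -195.3, -34.6]
tool_rot: [-0.0, 0.705, 0.709, -0.0]
force: [0.2, -0.2, 0.6]
width: 0.501
gripper_force: 0.0
t: 9.68
eef_pos: [451.5, -195.3, -34.5]
tool_rot: [-0.0, 0.706, 0.709, -0.0]
force: [-0.1, -0.6, 0.4]
width: 0.133
gripper_force: 5.9
```

```bash
python3 -m handwheel '0 0 10 0 -1; 0 -2 30 0 -1; 0 -6 50 0 -1; 0 -13 70 0 -1; 0 -22 90 0 -1; 0 -36 110 0 -1; 0 -56 130 0 -1; 0 -80 150 0 -1; 0 -80 180 0 -1; 0 -80 200 0 -1'; python3 -m handwheel '0 0 20 0 -1;0 0 20 0 -1;0 0 20 0 -1;0 0 20 0 -1'
python3 - <<'E'
from h import *
shot("side","s2"); shot("wrist","w5")
a=np.hstack([cv2.imread("pics/s2.png")[100:360,240:500],cv2.imread("pics/w5.png")[100:360,150:420]]); cv2.imwrite("pics/m2.png",cv2.resize(a,None,fx=1.5,fy=1.5))
E
```

```text
t: 10.92
eef_pos: [451.6, -275.9, 167.2]
tool_rot: [0.001, 0.706, 0.708, 0.0]
force: [0.9, -0.3, -1.8]
width: 0.127
gripper_force: 6.0
t: 11.42
eef_pos: [450.9, -274.8, 184.5]
tool_rot: [-0.001, 0.705, 0.709, -0.0]
force: [-0.4, -1.1, -2.4]
width: 0.128
gripper_force: 6.0
```

View pics/m2.png

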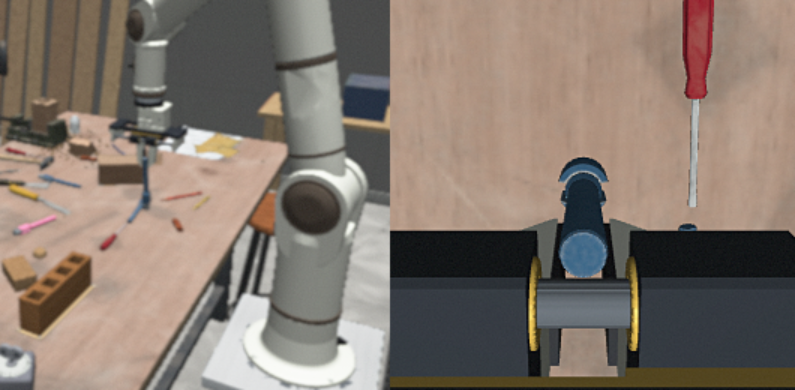

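The punch hangs vertical in both views. I firm the grip, raise it and carry it to the farthest well, at y≈185.

```bash
python3 -m handwheel '0 10 10 0 -1; 0 30 20 -0.5 -1; 5 60 20 -1 -1; 10 100 20 -1.7 -1; 20 145 20 -1.7 -1; 28 190 20 -1.7 -1; 36 235 20 -1.7 -1; 44 280 20 -1.7 -1; 50 320 20 -1.7 -1; 55 360 20 -1.7 -1' 15; python3 -m handwheel '2 35 0 0 -1; 3 65 0 0 -1; 3 85 0 0 -1; 3 97 0 0 -1; 3 100 0 0 -1; 3 100 0 0 -1; 3 100 0 0 -1'
python3 - <<'E'
from h import *
s=observe(); print(s["eef_pos"].round(1))
im,d,c=shot("wrist","w6"); np.savez("w6.npz",im=im,d=d,K=c[0],R=c[1],t=c[2]); cv2.imwrite("pics/w6c.png",cv2.resize(im[60:330,120:440,::-1],None,fx=2,fy=2))
E
```

```text
t: 12.78
eef_pos: [506.7, 86.8, 206.2]
tool_rot: [0.0, 0.716, 0.698, 0.0]
force: [-0.8, -0.0, -2.3]
width: 0.132
gripper_force: 15.0
t: 13.65
eef_pos: [509.9, 183.4, 205.5]
tool_rot: [0.0, 0.717, 0.698, -0.0]
force: [0.1, 1.1, -2.1]
width: 0.134
gripper_force: 15.0
[509.9 183.4 205.5]
```

View pics/w6c.png

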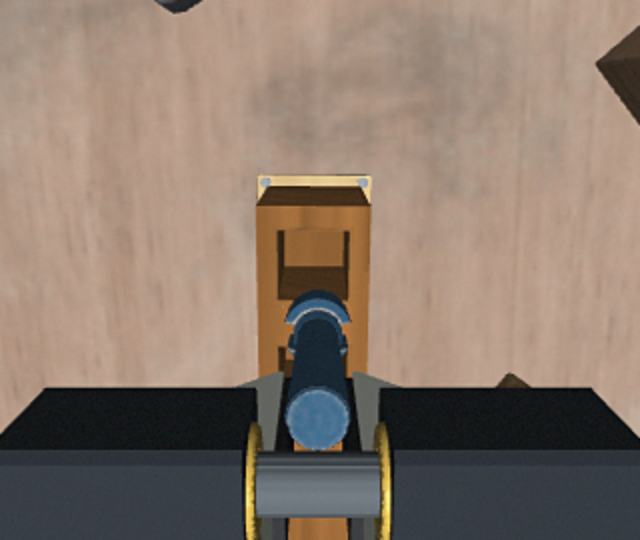

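The well mouth spans crop columns 278–349 and rows 230–299. The hanging punch is at about (317,310). I ray-cast the mouth and the collar position.

```bash
python3 - <<'E'
from h import *
z=np.load("w6.npz"); c=(z["K"],z["R"],z["t"]); d=z["d"]; P=cloud(d,c)
f=lambda a,b,h: ray(a/2+120,b/2+60,h,c).round(1)
print("well far/near",f(313.5,230,84),f(313.5,299,84),"stand end",f(257,205,84),f(371,205,84))
q=P[(abs(P[...,0]-510)<20)&(abs(P[...,1]-185)<45)&(P[...,2]>95)&(P[...,2]<280)]
for h in range(95,280,15):
    s=q[abs(q[:,2]-h-7)<7.5]
    if len(s)>5: print(h+7,len(s),s.min(0).round(),s.max(0).round(),s.mean(0).round(1))
E
```

```text
well far/near [508.9 201.3  84. ] [508.  168.8  84. ] stand end [483.8 213.4  84. ] [535.2 212.   84. ]
147 81 [499. 170. 140.] [521. 190. 154.] [509.7 184.  146.9]
162 265 [498. 172. 155.] [521. 192. 169.] [510.  186.4 165.6]
177 194 [501. 173. 170.] [519. 190. 184.] [510.1 185.8 174.8]
192 77 [504. 185. 185.] [517. 191. 199.] [510.2 189.1 192. ]
207 94 [504. 187. 200.] [517. 193. 214.] [510.4 191.3 207.3]
222 116 [504. 189. 215.] [517. 196. 229.] [510.2 193.6 222.4]
237 149 [504. 191. 230.] [517. 198. 244.] [510.5 195.8 237.5]
252 622 [492. 178. 245.] [529. 200. 259.] [510.5 195.7 252.8]
267 1458 [498. 184. 260.] [523. 202. 274.] [510.4 195.8 269.4]
282 173 [499. 175. 275.] [521. 196. 280.] [510.7 194.3 277.3]
```

The punch is tilted about 8.5°, clamped mid-swing. I relax the grip to let it hang true and re-measure.

```bash
python3 -m handwheel '-1.5 2 0 0 -1;-1.5 2 0 0 -1;-1.5 2 0 0 -1;-1.5 2 0 0 -1;-1.5 2 0 0 -1;-1.5 2 0 0 -1' 4; cat >> h.py <<'E'
def hang(r=6,z1=None):
    s=observe(); x,y,z0=s["eef_pos"]; im,d,c=shot("wrist"); P=cloud(d,c); print("tcp",s["eef_pos"].round(1),"grip",s["gripper_force"],s["width"])
    q=P[(abs(P[...,0]-x)<16)&(abs(P[...,1]-y)<60)&(P[...,2]>95)&(P[...,2]<z0+75)]
    for h in range(95,int(z0)+75,15):
        t=q[abs(q[:,2]-h-7)<7.5]
        if len(t)>5: print(h+7,len(t),"x",t[:,0].min().round(),t[:,0].max().round(),"front y",np.percentile(t[:,1],90).round(1))
    return im,P
E
python3 -c "
from h import *
hang()"
```

```text
t: 14.45
eef_pos: [508.2, 186.7, 205.4]
tool_rot: [-0.0, 0.716, 0.698, -0.0]
force: [-0.2, -0.1, -1.9]
width: 0.132
gripper_force: 4.0
tcp [508.2 186.7 205.4] grip 3.999921530485153 0.13240796567342716
132 8 x 497.0 518.0 front y 190.6
147 77 x 497.0 519.0 front y 192.6
162 265 x 497.0 520.0 front y 194.1
177 198 x 499.0 517.0 front y 191.9
192 75 x 502.0 515.0 front y 194.0
207 92 x 502.0 515.0 front y 196.2
222 113 x 502.0 515.0 front y 198.5
237 144 x 502.0 515.0 front y 200.6
252 608 x 492.0 524.0 front y 202.1
267 1478 x 496.0 522.0 front y 203.6
282 197 x 498.0 520.0 front y 199.0
```

```bash
python3 -m handwheel '0 -14 0 0 -1; 0 14 0 0 -1; 0 -12 0 0 -1;0 12 0 0 -1; 0 -8 0 0 -1; 0 6 0 0 -1; 0 0 0 0 -1; 0 0 0 0 -1; 0 0 0 0 -1' 3; python3 -c "
from h import *
hang()"
```

```text
t: 15.62
eef_pos: [508.2, 186.3, 205.5]
tool_rot: [0.0, 0.716, 0.698, -0.0]
force: [0.1, -0.1, -1.8]
width: 0.125
gripper_force: 3.0
tcp [508.2 186.3 205.5] grip 2.999756634235382 0.1252257028312954
132 51 x 497.0 520.0 front y 198.0
147 109 x 497.0 520.0 front y 199.2
162 358 x 497.0 520.0 front y 198.8
177 113 x 501.0 516.0 front y 196.4
192 98 x 502.0 515.0 front y 197.8
207 113 x 502.0 515.0 front y 199.0
222 155 x 502.0 515.0 front y 200.2
237 194 x 502.0 515.0 front y 201.5
252 673 x 492.0 524.0 front y 202.3
267 1345 x 496.0 522.0 front y 201.7
282 192 x 497.0 520.0 front y 198.6
```

```bash
python3 -m handwheel '0 -1.5 -12 0 -1; 0 -1.5 -25 0 -1; 0 -1.5 -38 0 -1; 0 -1.5 -50 0 -1; 0 -1.5 -62 0 -1; 0 -1.5 -74 0 -1; 0 -1.5 -86 0 -1; 0 -1.5 -96 0 -1; 0 -1.5 -100 0 -1; 0 -1.5 -100 0 -1'; python3 -c "
from h import *
im,P=hang()
s=observe(); print(s['force'])
"
```

```text
t: 16.92
eef_pos: [508.3, 185.3, 105.5]
tool_rot: [0.0, 0.716, 0.698, 0.0]
force: [0.0, 0.4, -1.9]
width: 0.13
gripper_force: 3.0
tcp [508.3 185.3 105.5] grip 2.998858094215393 0.12977484201751252
102 109 x 502.0 515.0 front y 197.5
117 136 x 502.0 515.0 front y 198.7
132 180 x 502.0 515.0 front y 200.1
147 501 x 492.0 524.0 front y 201.0
162 1448 x 493.0 524.0 front y 201.5
177 386 x 497.0 521.0 front y 197.7
[ 0.38440172 -0.34348556 -2.2024367 ]
```

It's in the well with no contact force. I set it down, open and rise.

```bash
python3 -m handwheel '0 0 -4 0 -1; 0 0 -7 0 -1; 0 0 -7 0 -1; 0 0 -7 0 -0.4; 0 0 -7 0 -0.3; 0 0 -7 0 -0.3; 0 0 30 0 -0.3; 0 0 70 0 -0.3; 0 -20 100 0 0; 0 -60 110 0 0'; python3 -m handwheel '0 -50 10 0 0; -5 -110 20 0 0; -10 -165 20 0 0; -10 -225 20 1 0; 0 -285 20 0 0; 10 -340 10 0 0; 15 -380 0 0 0; 17 -400 0 0 0; 17 -400 0 0 0; 17 -400 0 0 0'
python3 - <<'E'
from h import *
print(observe()["eef_pos"].round(1))
im,d,c=shot("wrist","w7"); ends(im,c,8); im,d,c=shot("top","t2"); ends(im,c,8)
cv2.imwrite("pics/t2c.png",cv2.resize(im[190:300,130:420,::-1],None,fx=2.7,fy=2.7))
E
```

```text
t: 18.23
eef_pos: [509.4, 126.8, 217.7]
tool_rot: [0.001, 0.715, 0.7, 0.002]
force: [-0.3, -0.2, -0.3]
width: 0.486
gripper_force: 0.0
t: 19.48
eef_pos: [525.8, -272.5, 215.8]
tool_rot: [-0.0, 0.715, 0.699, 0.001]
force: [0.2, 0.5, 0.2]
width: 0.501
gripper_force: 0.0
[ 525.8 -272.5  215.8]
blue 431 [ 529.8 -353.8] [ 534.6 -410.2] dir -85.2
blue 388 [ 538.9 -462.9] [ 539.5 -499.2] dir -89.0
red 1139 [ 526.4 -166.9] [ 529.9 -255.4] dir -87.7
```

View pics/t2c.png

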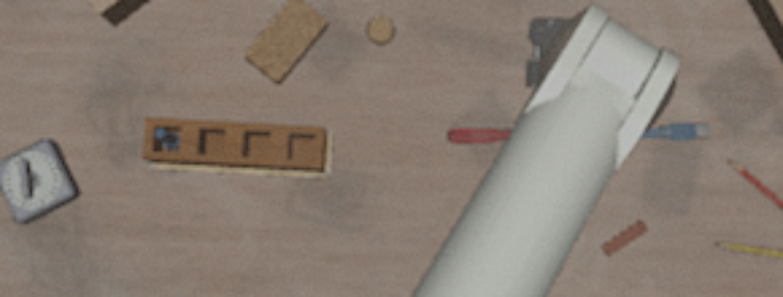

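Punch 1 stands in the left well, at crop (166,137). Next is the second punch.

```bash
python3 -m handwheel '3 -40 -20 2 0; 6 -80 -60 4.8 0; 6 -105 -100 4.8 0; 6 -108.5 -140 4.8 0; 6 -108.5 -180 4.8 0; 6 -108.5 -210 4.8 0; 6 -108.5 -235 4.8 0; 6 -108.5 -245 4.8 0; 6 -108.5 -250 4.8 0; 6 -108.5 -250 4.8 0'
```

```text
t: 20.82
eef_pos: [531.9, -383.3, -33.8]
tool_rot: [0.0, 0.686, 0.728, 0.0]
force: [0.7, 0.2, -0.0]
width: 0.497
gripper_force: 0.0
```

```bash
python3 -m handwheel '0 0 0 0 0; 0 0 0 0 -1; 0 0 0 0 -1; 0 0 0 0 -1;0 0 0 0 -1; 0 0 0 0 -1' 5
```

```text
t: 21.58
eef_pos: [531.6, -383.3, -34.4]
tool_rot: [0.0, 0.686, 0.728, 0.0]
force: [0.8, 0.2, 0.0]
width: 0.131
gripper_force: 5.0
```

```bash
python3 -m handwheel '0 0 10 0 -1; 0 -2 30 0 -1; 0 -6 50 0 -1; 0 -13 70 0 -1; 0 -22 90 0 -1; 0 -38 110 0 -1; 0 -60 130 0 -1; 0 -95 150 0 -1; 0 -115 175 0 -1; 0 -115 210 0 -1'; python3 -m handwheel '0 10 20 -1 -1; 0 0 30 -2 -1; 0 20 30 -3 -1; 0 5 30 -4 -1; 0 35 30 -5 -1; 0 60 30 -5 -1; 0 95 30 -5 -1; 0 135 30 -5 -1; -5 175 30 -5 -1; -5 215 30 -5 -1'  3;  python3 -m handwheel '0 40 0 0 -1; -3 80 0 0 -1;  -6 120 0 0 -1; -10 160 0 0 -1; -15 200 0 0 -1; -20 240 0 0 -1; -23 280 0 0 -1; -23 320 0 0 -1; -23 350 0 0 -1; -23 380 0 0 -1'
```

```text
t: 22.82
eef_pos: [528.7, -500.9, 176.8]
tool_rot: [-0.0, 0.687, 0.726, -0.001]
force: [0.5, 0.4, -1.7]
width: 0.129
gripper_force: 5.0
t: 24.08
eef_pos: [525.3, -283.1, 205.0]
tool_rot: [-0.0, 0.718, 0.696, -0.001]
force: [1.9, -1.0, -0.9]
width: 0.13
gripper_force: 3.0
t: 25.32
eef_pos: [503.4, 97.0, 205.2]
tool_rot: [0.0, 0.718, 0.697, -0.0]
force: [0.0, 0.6, -1.3]
width: 0.129
gripper_force: 3.0
```

```bash
python3 -m handwheel '2 20 0 0 -1; 3.4 32 0 0 -1; 3.4 18 0 0 -1; 3.4 44 0 0 -1; 3.4 20 0 0 -1; 3.4 40 0 0 -1; 3.4 30 0 0 -1; 3.4 32 0 0 -1; 3.4 32 0 0 -1; 3.4 32 0 0 -1'; python3 -c "
from h import *
hang()"
```

```text
t: 26.58
eef_pos: [506.6, 128.4, 205.5]
tool_rot: [0.0, 0.717, 0.697, -0.0]
force: [0.8, -0.8, -1.5]
width: 0.13
gripper_force: 3.0
tcp [506.6 128.4 205.5] grip 3.000032790005207 0.1304896913840758
132 83 x 496.0 519.0 front y 149.1
147 142 x 496.0 519.0 front y 149.2
162 722 x 496.0 518.0 front y 185.8
177 108 x 501.0 514.0 front y 144.3
192 121 x 501.0 514.0 front y 144.6
207 152 x 500.0 514.0 front y 144.8
222 189 x 501.0 514.0 front y 144.9
237 236 x 501.0 514.0 front y 145.2
252 747 x 491.0 523.0 front y 145.2
267 1297 x 494.0 520.0 front y 143.7
282 198 x 496.0 518.0 front y 140.8
```

The punch hangs vertical with its axis at y≈138, about 9 mm ahead of the TCP. I shift back 8.5 mm and lower it.

```bash
python3 -m handwheel '0 -5 0 0 -1; 0 -8.5 -12 0 -1; 0 -8.5 -25 0 -1; 0 -8.5 -38 0 -1; 0 -8.5 -50 0 -1; 0 -8.5 -62 0 -1; 0 -8.5 -74 0 -1; 0 -8.5 -86 0 -1; 0 -8.5 -98 0 -1; 0 -8.5 -102 0 -1'; python3 -m handwheel '0 0 -2 0 -1;0 0 -5 0 -1;0 0 -5 0 -1'; python3 -c "
from h import *
im,P=hang()
print(observe()['force'])"
```

```text
t: 27.88
eef_pos: [507.2, 120.3, 103.4]
tool_rot: [0.0, 0.717, 0.697, 0.0]
force: [-0.1, 0.5, 4.7]
width: 0.13
gripper_force: 3.0
t: 28.25
eef_pos: [506.8, 120.3, 98.7]
tool_rot: [0.0, 0.717, 0.697, 0.0]
force: [0.3, 0.8, 3.3]
width: 0.126
gripper_force: 3.0
tcp [506.8 120.3  98.7] grip 3.0002617835998535 0.12633482563877757
102 157 x 501.0 514.0 front y 136.2
117 190 x 501.0 514.0 front y 136.4
132 269 x 498.0 518.0 front y 136.7
147 752 x 491.0 523.0 front y 136.7
162 1753 x 494.0 520.0 front y 178.1
177 145 x 496.0 518.0 front y 132.6
[0.28115077 0.2482243  2.2915072 ]
```

```bash
python3 -m handwheel '0 0 0 0 -0.4; 0 0 0 0 -0.3; 0 0 0 0 -0.3; 0 0 40 0 -0.3; 0 0 80 0 -0.3; 0 -30 110 0 0; 5 -85 120 0 0; 10 -145 120 0 0; 15 -205 120 0 0; 20 -265 100 0 0'; python3 -m handwheel '0 -30 0 0 0; 2 -30 0 0 0;2 -30 0 0 0;2 -30 0 0 0'; python3 - <<'E'
from h import *
print(observe()["eef_pos"].round(1))
im,d,c=shot("wrist","w8"); ends(im,c,11)
im,d,c=shot("top","t3"); P=cloud(d,c)
hsv=cv2.cvtColor(im,cv2.COLOR_RGB2HSV); m=(abs(hsv[...,0].astype(int)-108)<12)&(hsv[...,1]>60); m[:,:170]=0; m[:,262:]=0; m[:225]=0; m[265:]=0
k,l,st,ce=cv2.connectedComponentsWithStats(m.astype(np.uint8)); print([(st[i,4],ce[i].round(),P[l==i].max(0).round()) for i in range(1,k) if st[i,4]>4])
E
```

```text
t: 29.55
eef_pos: [528.0, -146.0, 200.2]
tool_rot: [0.002, 0.717, 0.697, 0.001]
force: [1.3, 0.0, 0.1]
width: 0.499
gripper_force: 0.0
t: 30.05
eef_pos: [528.9, -172.0, 198.8]
tool_rot: [-0.0, 0.716, 0.698, 0.0]
force: [-0.2, 0.5, -0.6]
width: 0.499
gripper_force: 0.0
[ 528.9 -172.   198.8]
red 992 [ 526.6 -168.5] [ 529.7 -255.2] dir -87.9
[(np.int32(10), array([188., 239.]), array([515., 187., 176.])), (np.int32(10), array([205., 240.]), array([512., 144., 174.]))]
```

Both punches stand in the wells, with tops near z 175. Now the driver.

```bash
python3 -m handwheel '-1.8 -11 -40 3.5 0; -1.8 -11 -90 3.5 0; -1.8 -11 -140 3.5 0; -1.8 -11 -180 3.5 0; -1.8 -11 -210 3.5 0; -1.8 -11 -226 3.5 0; -1.8 -11 -232 3.5 0; -1.8 -11 -232 3.5 0; -1.8 -11 -232 3.5 0'; python3 -m handwheel '0 0 0 0 -1; 0 0 0 0 -1; 0 0 0 0 -1;0 0 0 0 -1; 0 0 0 0 -1' 4
```

```text
t: 31.28
eef_pos: [527.8, -185.2, -32.0]
tool_rot: [0.001, 0.696, 0.719, 0.001]
force: [0.0, 0.3, -1.4]
width: 0.499
gripper_force: 0.0
t: 31.9
eef_pos: [526.9, -184.9, -33.1]
tool_rot: [0.0, 0.696, 0.719, 0.0]
force: [-0.3, 1.0, 2.1]
width: 0.217
gripper_force: 4.0
```

```bash
python3 -m handwheel '0 -1 15 0 -1; 0 -5 33 0 -1; 0 -12 52 0 -1; 0 -21 70 0 -1; 0 -34 88 0 -1; 0 -48 104 0 -1; 0 -65 119 0 -1; 0 -84 131 0 -1; 0 -104 140 0 -1; 0 -125 146 0 -1'; python3 -m handwheel '0 -20 3 0 -1; 0 -35 3 0 -1; 0 -45 10 0 -1; 0 -45 40 0 -1; 0 -45 60 0 -1; 0 -45 80 0 -1; 0 -45 80 0 -1; 0 -45 80 0 -1' 3; python3 - <<'E'
from h import *
im,P=hang(); cv2.imwrite("pics/w9.png",im[:,:,::-1]); shot("side","s3")
a=np.hstack([cv2.imread("pics/s3.png")[100:360,240:500],cv2.imread("pics/w9.png")[100:360,150:420]]); cv2.imwrite("pics/m3.png",cv2.resize(a,None,fx=1.5,fy=1.5))
E
```

```text
t: 33.15
eef_pos: [526.6, -311.5, 113.2]
tool_rot: [0.0, 0.696, 0.718, -0.0]
force: [1.0, -0.1, -0.4]
width: 0.211
gripper_force: 4.0
t: 34.15
eef_pos: [526.5, -354.2, 192.1]
tool_rot: [-0.0, 0.695, 0.719, 0.0]
force: [0.8, 0.2, -1.4]
width: 0.208
gripper_force: 3.0
tcp [ 526.5 -354.2  192.1] grip 2.9971891856985167 0.20807088616772226
102 6 x 528.0 531.0 front y -396.8
207 53 x 520.0 536.0 front y -354.6
222 64 x 518.0 535.0 front y -349.2
237 626 x 511.0 543.0 front y -342.0
252 1373 x 511.0 543.0 front y -342.2
267 328 x 511.0 543.0 front y -341.7
```

View pics/m3.png

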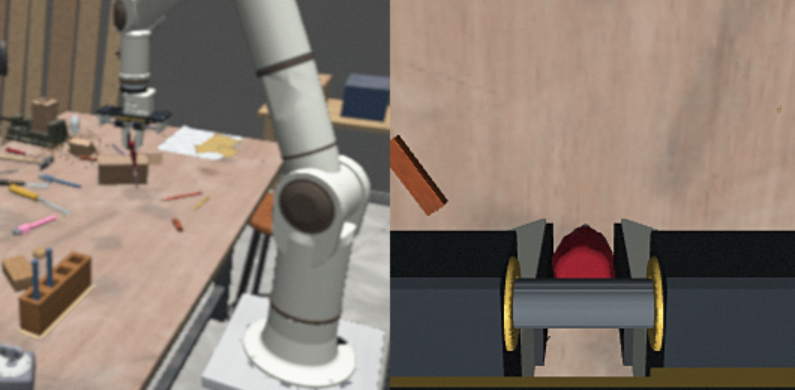

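The driver hangs about 18° off vertical, tip toward −y. Both punches stand in the side view. I shake it at 3 N to let it settle.

```bash
python3 -m handwheel '0 25 5 0 -1; 0 0 5 0 -1; 0 25 5 0 -1; 0 0 5 0 -1; 0 25 5 0 -1; 0 5 5 0 -1; 0 20 5 0 -1; 0 8 5 0 -1; 0 12 5 0 -1; 0 12 5 0 -1' 3; python3 -c "
from h import *
hang()"
```

```text
t: 35.5
eef_pos: [526.7, -342.8, 197.6]
tool_rot: [-0.0, 0.696, 0.718, 0.0]
force: [0.6, -0.7, -0.9]
width: 0.211
gripper_force: 3.0
tcp [ 526.7 -342.8  197.6] grip 3.0001275448012166 0.21110244565512168
102 32 x 522.0 527.0 front y -338.7
117 30 x 523.0 527.0 front y -339.4
132 34 x 523.0 528.0 front y -339.7
147 42 x 523.0 528.0 front y -339.9
162 11 x 524.0 528.0 front y -340.3
177 162 x 519.0 533.0 front y -336.3
192 77 x 520.0 532.0 front y -335.6
207 254 x 517.0 536.0 front y -334.3
222 368 x 517.0 536.0 front y -334.6
237 702 x 511.0 542.0 front y -331.3
252 1382 x 511.0 543.0 front y -330.9
267 544 x 511.0 543.0 front y -330.2
```

```bash
python3 -m handwheel '0 3 10 0 -1; 0 10 20 0 -1; 0 22 27 0 -1; 0 40 27 0 -1; 0 62 27 0 -1; 0 87 27 0 -1; -3 114 27 0 -1; -6 142 27 0 -1; -9 170 27 0 -1; -12 198 27 0 -1' 8;  python3 -m handwheel '-3 28 0 0 -1; -6 56 0 0 -1; -9 84 0 0 -1; -9 108 0 0 -1; -9 128 0 0 -1; -9 143 0 0 -1; -9 153 0 0 -1; -9 159 0 0 -1; -9 162 0 0 -1; -9 162 0 0 -1'; python3 -c "
from h import *
im,P=hang(); cv2.imwrite('pics/w10.png',cv2.resize(im[60:330,120:440,::-1],None,fx=2,fy=2))"
```

```text
t: 36.8
eef_pos: [514.2, -142.4, 224.6]
tool_rot: [-0.0, 0.695, 0.719, 0.0]
force: [0.4, -0.1, -0.7]
width: 0.203
gripper_force: 8.0
t: 38.05
eef_pos: [505.7, 16.7, 224.7]
tool_rot: [0.0, 0.696, 0.718, -0.0]
force: [-0.6, -0.6, -0.3]
width: 0.205
gripper_force: 8.0
tcp [505.7  16.7 224.7] grip 8.000027077806635 0.2048427928153913
117 14 x 501.0 506.0 front y 22.4
132 33 x 501.0 506.0 front y 21.8
147 30 x 502.0 506.0 front y 21.2
162 35 x 502.0 507.0 front y 20.8
177 44 x 503.0 507.0 front y 20.3
192 8 x 503.0 506.0 front y 20.0
207 186 x 498.0 512.0 front y 23.6
222 75 x 498.0 513.0 front y 24.7
237 303 x 496.0 515.0 front y 25.3
252 396 x 496.0 515.0 front y 25.1
267 850 x 490.0 522.0 front y 28.4
282 1256 x 490.0 522.0 front y 28.9
297 438 x 490.0 522.0 front y 29.2
```

View pics/w10.png

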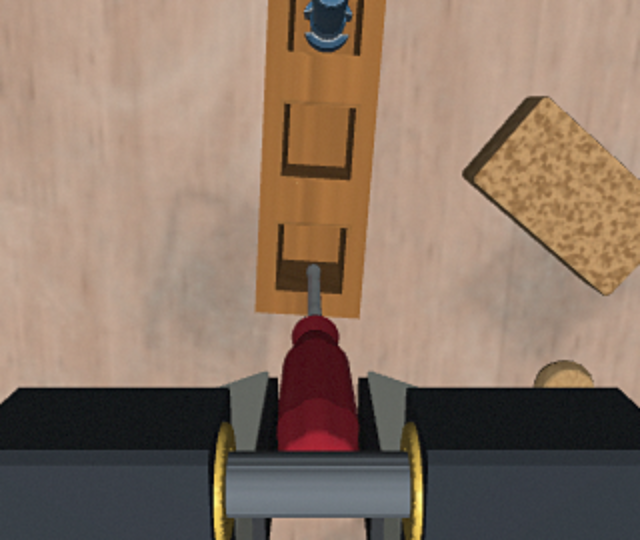

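The tip (314,268) is over the last well, whose mouth spans rows 225–292. I lower it.

```bash
python3 -m handwheel '0 -1 -12 0 -1; 0 -2 -25 0 -1; 0 -2 -38 0 -1; 0 -2 -50 0 -1; 0 -2 -62 0 -1; 0 -2 -74 0 -1; 0 -2 -84 0 -1; 0 -2 -92 0 -1; 0 -2 -97 0 -1; 0 -2 -97 0 -1' 5; python3 -c "
from h import *
hang();print(observe()['force'])"
```

```text
t: 39.35
eef_pos: [505.5, 15.1, 127.5]
tool_rot: [-0.0, 0.696, 0.719, -0.0]
force: [0.5, -0.1, -0.3]
width: 0.208
gripper_force: 5.0
tcp [505.5  15.1 127.5] grip 4.999998496641638 0.20834931502546866
102 77 x 498.0 512.0 front y 22.3
117 141 x 498.0 512.0 front y 21.7
132 177 x 496.0 515.0 front y 23.6
147 349 x 496.0 515.0 front y 23.6
162 480 x 491.0 520.0 front y 23.5
177 1236 x 490.0 522.0 front y 27.0
192 919 x 490.0 521.0 front y 27.5
207 131 x 490.0 521.0 front y 27.6
[-0.48840849  0.98719001 -0.46750764]
```

```bash
python3 -m handwheel '0 0 -4 0 -1; 0 0 -7 0 -1; 0 0 -9 0 -1; 0 0 -9 0 -1; 0 0 -9 0 -0.3; 0 0 -9 0 -0.2; 0 0 -9 0 -0.2;0 0 30 0 -0.2; 0 0 70 0 -0.2; 0 0 100 0 0' 4; python3 -m handwheel '-30 10 20 0 0; -80 20 0 0 0; -90 50 0 0 0; -90 100 0 0 0; -90 150 0 0 0; -90 200 0 0 0; -80 240 0 0 0; -60 265 0 0 0; -50 280 0 0 0; -50 280 0 0 0'; python3 - <<'E'
from h import *
print(observe()["eef_pos"].round(1)); shot("wrist","w11"); shot("side","s4"); shot("top","t4")
a=np.hstack([cv2.resize(cv2.imread("pics/s4.png")[190:390,170:370],None,fx=2,fy=2),cv2.resize(cv2.imread("pics/t4.png")[210:310,100:290],(760,400))[:, :390]]); cv2.imwrite("pics/m4.png",a)
E
```

```text
t: 40.65
eef_pos: [506.2, 15.1, 229.6]
tool_rot: [0.001, 0.696, 0.718, 0.001]
force: [-0.3, -0.4, -0.8]
width: 0.464
gripper_force: 0.0
t: 41.9
eef_pos: [455.7, 296.0, 227.4]
tool_rot: [-0.0, 0.695, 0.719, -0.0]
force: [0.5, -0.4, -0.5]
width: 0.499
gripper_force: 0.0
[455.7 296.  227.4]
```

View pics/m4.png

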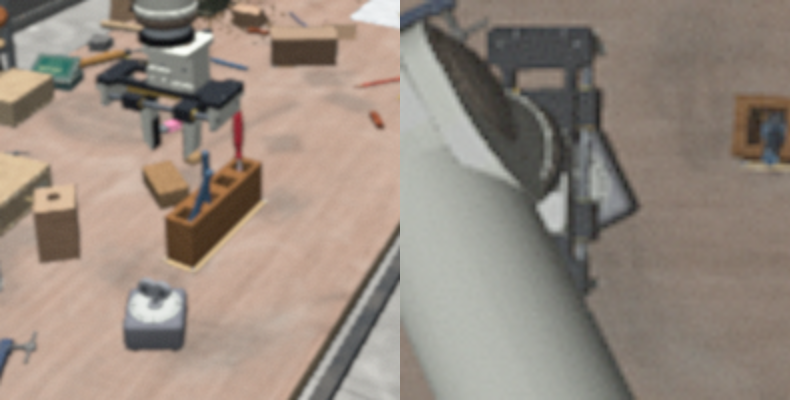

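I've used all 14 picture views, so from here I check numerically: the standing tools in the top cloud, and the key bow's angle.

```bash
python3 - <<'E'
from h import *
for n in("top","side"):
    im,d,c=shot(n); P=cloud(d,c); hsv=cv2.cvtColor(im,cv2.COLOR_RGB2HSV); H,S,V=[hsv[...,i].astype(int) for i in range(3)]
    R=(abs(P[...,0]-507)<70)&(abs(P[...,1]-101)<140)&(P[...,2]>60)
    for nm,m in (("blue",(abs(H-108)<12)&(S>60)),("red",((H<8)|(H>170))&(S>130))):
        q=P[m&R&(P[...,2]<200)]; print(n,nm,len(q))
        for y0 in range(-20,240,14):
            t=q[(q[:,1]>=y0)&(q[:,1]<y0+14)]
            if len(t)>3: print("  y",y0,len(t),"x",t[:,0].min().round(),t[:,0].max().round(),"z",t[:,2].min().round(),t[:,2].max().round())
im,d,c=shot("wrist"); P=cloud(d,c)
m=(P[...,2]>72)&(P[...,2]<100)&(abs(P[...,0]-457)<45)&(abs(P[...,1]-356)<45)
q=P[m].astype(np.float32); print(len(q)); print("key",q.mean(0),cv2.minAreaRect(q[:,:2]))
m=(P[...,2]>42)&(P[...,2]<56)&(abs(P[...,0]-457)<70)&(abs(P[...,1]-356)<70); q=P[m].astype(np.float32); print("case",cv2.minAreaRect(q[:,:2]))
print("fixed from top0: key rect centre 457.7,356.9 angle 9.9")
E
```

```text
top blue 18
  y 120 8 x 502.0 513.0 z 164.0 174.0
  y 162 7 x 474.0 492.0 z 133.0 172.0
top red 13
side blue 89
  y 120 19 x 500.0 507.0 z 81.0 167.0
  y 134 7 x 501.0 506.0 z 87.0 169.0
  y 162 23 x 471.0 485.0 z 116.0 165.0
  y 176 40 x 475.0 501.0 z 81.0 160.0
side red 70
  y -20 37 x 517.0 531.0 z 121.0 163.0
  y -6 30 x 509.0 527.0 z 93.0 139.0
543Traceback (most recent call last):
  File "<stdin>", line 12, in <module>
cv2.error: OpenCV(4.12.0) /io/opencv/modules/imgproc/src/convhull.cpp:143: error: (-215:Assertion failed) total >= 0 && (depth == CV_32F || depth == CV_32S) in function 'convexHull'
```

Punch 0 now leans, having been knocked or settled against the well wall. I fit axes to see whether it's still fully seated, and measure the key.

```bash
python3 - <<'E'
from h import *
Q={"p0":[],"p1":[],"d":[]}
for k in range(4):
  for n in("side","top"):
    im,d,c=shot(n); P=cloud(d,c); hsv=cv2.cvtColor(im,cv2.COLOR_RGB2HSV); H,S,V=[hsv[...,i].astype(int) for i in range(3)]
    R=(abs(P[...,0]-507)<70)&(P[...,2]>88)&(P[...,2]<200)
    b=(abs(H-108)<12)&(S>60)&R; r=((H<8)|(H>170))&(S>130)&R
    for nm,m in (("p0",b&(P[...,1]>152)&(P[...,1]<225)),("p1",b&(P[...,1]>100)&(P[...,1]<152)),("d",r&(abs(P[...,1])<60))): Q[nm].append(P[m])
for nm,q in Q.items():
    q=np.vstack(q).astype(np.float32); a=cv2.fitLine(q,cv2.DIST_HUBER,0,.01,.01).ravel(); a[:3]*=np.sign(a[2])
    s=(q-a[3:])@a[:3]; f=lambda z:(a[3:]+a[:3]*(z-a[5])/a[2]).round(1)
    print(nm,len(q),"lean",np.degrees(np.arccos(a[2])).round(1),"at84",f(84),"at10",f(10),"top",(a[3:]+a[:3]*np.percentile(s,98)).round(1),"zmax",np.percentile(q[:,2],98).round(1))
im,d,c=shot("wrist"); P=cloud(d,c)
for lo,hi,r in((72,100,45),(42,56,70)):
    q=P[(P[...,2]>lo)&(P[...,2]<hi)&(abs(P[...,0]-457)<r)&(abs(P[...,1]-356)<r)][:,:2]; print(len(q),q.mean(0).round(1),cv2.minAreaRect(np.ascontiguousarray(q,dtype=np.float32)), np.degrees(np.arctan2(*np.linalg.eigh(np.cov(q.T))[1][::-1,1])).round(1))
E
```

```text
p0 257 lean 16.5 at84 [494.6 184.2  84. ] at10 [513.5 195.2  10. ] top [473.7 172.  165.8] zmax 166.4
p1 112 lean 4.1 at84 [501.1 135.   84. ] at10 [497.3 138.6  10. ] top [505.8 130.6 175.7] zmax 175.3
d 329 lean 25.1 at84 [510.3  11.7  84. ] at10 [492.4  41.5  10. ] top [531.7 -23.9 172.7] zmax 171.3
540 [454.9 357.7] ((454.8636169433594, 357.497802734375), (49.34461212158203, 9.244750022888184), 9.53972053527832) -170.3
5917 [454.7 359.1] ((454.85400390625, 357.3725280761719), (84.05814361572266, 84.20936584472656), 28.807146072387695) 97.6
```

All three are seated, leaning only by well slack. The key axis is at (455,357.4) and the bow is at 9.5°. I check the wrist joint range for the turns.

```bash
python3 -c "
from h import *
s=observe();print(s['joint_positions'].round(2),s['eef_pos'].round(1))"
python3 -m handwheel '0 20 0 10 0; 0 40 0 20 0; 0 61.5 0 30 0; 0 61.5 0 40 0; 0 61.5 0 50 0; 0 61.5 0 60 0; 0 61.5 0 70 0; 0 61.5 0 80 0; 0 61.5 0 90 0; 0 61.5 0 97.6 0'; python3 -c "
from h import *
s=observe();print(s['joint_positions'].round(2),s['eef_pos'].round(1))"
```

```text
[-0.57  0.24 -0.07  1.79  0.02  1.11 -0.61] [455.7 295.1 227.8]
t: 43.9
eef_pos: [455.7, 356.5, 227.7]
tool_rot: [-0.0, -0.085, 0.996, -0.0]
force: [-0.1, 1.1, 0.1]
width: 0.497
gripper_force: 0.0
[-0.43  0.33 -0.36  1.69  0.12  1.14  0.93] [455.7 356.5 227.7]
```

```bash
python3 -m handwheel '-0.5 0.7 -40 -0.3 0; -0.5 0.7 -90 -0.3 0; -0.5 0.7 -130 -0.3 0; -0.5 0.7 -160 -0.3 0; -0.5 0.7 -180 -0.3 0; -0.5 0.7 -190 -0.3 0; -0.5 0.7 -196 -0.3 0;-0.5 0.7 -196 -0.3 0; -0.5 0.7 -196 -0.3 0'; python3 -m handwheel '0 0 0 0 -1; 0 0 0 0 -1; 0 0 0 0 -1;0 0 0 0 -1; 0 0 0 0 -1; 0 0 0 0 -1' 20
```

```text
t: 45.02
eef_pos: [455.9, 357.8, 32.7]
tool_rot: [0.001, -0.08, 0.997, 0.0]
force: [0.2, 0.0, -0.2]
width: 0.496
gripper_force: 0.0
t: 45.78
eef_pos: [455.4, 356.5, 31.8]
tool_rot: [-0.0, -0.08, 0.997, -0.0]
force: [-0.1, -3.4, 2.6]
width: 0.095
gripper_force: 20.0
```

Gripped at 0.095 × 92 ≈ 9 mm. I turn it clockwise.

```bash
python3 -m handwheel '0 0 0 -9 -1; 0 0 0 -18 -1; 0 0 0 -27 -1; 0 0 0 -36 -1; 0 0 0 -45 -1; 0 0 0 -54 -1; 0 0 0 -63 -1; 0 0 0 -72 -1; 0 0 0 -81 -1; 0 0 0 -90 -1' 40; python3 -c "
from h import *
s=observe();print(s['moment'].round(3),s['joint_positions'].round(2),s['tool_rot'].round(3),s['width'])"
```

```text
t: 47.02
eef_pos: [454.8, 355.7, 31.8]
tool_rot: [0.0, 0.65, 0.76, -0.001]
force: [-1.2, -5.2, 5.0]
width: 0.097
gripper_force: 40.0
[-1.235  0.398  0.105] [-0.77  0.54  0.08  1.86 -0.06  0.74 -0.51] [ 0.     0.65   0.76  -0.001] 0.09678256992112966
```

```bash
python3 -m handwheel '0 0.5 0 -9 -1; 0 1 0 -18 -1; 0 1 0 -27 -1; 0 1 0 -36 -1; 0 1 0 -45 -1; 0 1 0 -54 -1; 0 1 0 -63 -1; 0 1 0 -72 -1; 0 1 0 -81 -1; 0 1 0 -90 -1'; python3 -c "
from h import *
s=observe();print(s['moment'].round(3),s['joint_positions'].round(2),s['tool_rot'].round(3),s['width'])"
```

```text
t: 48.28
eef_pos: [454.0, 356.2, 31.8]
tool_rot: [0.001, 0.997, 0.077, -0.001]
force: [-4.2, -6.2, 7.9]
width: 0.094
gripper_force: 40.0
[-1.484  0.942  0.118] [-1.07  0.58  0.47  1.87 -0.37  0.77 -1.82] [ 0.001  0.997  0.077 -0.001] 0.09360741291743137
```

```bash
python3 -m handwheel '0 0 0 0 0; 0 0 0 0 0; 0 0 0 0 0; 0 0 20 0 0; 0 0 40 0 0; 0 0 45 10 0; 0 0 45 20 0; 0 0 45 30 0; 0 0 45 40 0; 0 0 45 50 0'; python3 -m handwheel '0 0 0 10 0; 0 0 0 20 0; 0 0 0 30 0; 0 0 0 40 0; 0 0 0 50 0; 0 0 0 60 0; 0 0 0 70 0; 0 0 0 80 0; 0 0 0 90 0; 0 0 0 100 0'; python3 -m handwheel '0 0 0 10 0; 0 0 0 20 0; 0 0 0 30 0; 0 0 0 30 0;0 0 0 30 0'
python3 - <<'E'
from h import *
s=observe(); print(s["eef_pos"].round(1),s["tool_rot"].round(3),s["joint_positions"].round(2))
im,d,c=shot("wrist"); P=cloud(d,c)
q=P[(P[...,2]>72)&(P[...,2]<100)&(abs(P[...,0]-457)<45)&(abs(P[...,1]-356)<45)][:,:2]; print(len(q),cv2.minAreaRect(np.ascontiguousarray(q,dtype=np.float32)) if len(q) else 0)
E
```

```text
t: 49.52
eef_pos: [456.2, 358.7, 78.8]
tool_rot: [-0.0, 0.868, 0.496, 0.001]
force: [0.4, 0.8, -0.2]
width: 0.5
gripper_force: 0.0
t: 50.78
eef_pos: [456.6, 358.3, 78.7]
tool_rot: [0.001, 0.178, 0.984, 0.0]
force: [-0.0, -0.2, -0.5]
width: 0.501
gripper_force: 0.0
t: 51.4
eef_pos: [456.0, 358.3, 77.7]
tool_rot: [0.001, -0.078, 0.997, 0.0]
force: [-0.5, -0.1, 0.3]
width: 0.501
gripper_force: 0.0
[456.  358.3  77.7] [ 0.001 -0.078  0.997  0.   ] [-0.53  0.49 -0.23  1.83  0.14  0.84  0.89]
1302 ((453.1273498535156, 356.9973449707031), (46.520023345947266, 8.68234634399414), 8.999083518981934)
```

The bow is back at 9° after a half turn. I regrip and continue.

```bash
python3 -m handwheel '-1.2 -1 -15 0 0; -1.2 -1 -30 0 0; -1.2 -1 -42 0 0; -1.2 -1 -46 0 0; -1.2 -1 -46 0 0; -1.2 -1 -46 0 -1; -1.2 -1 -46 0 -1;-1.2 -1 -46 0 -1;-1.2 -1 -46 0 -1;-1.2 -1 -46 0 -1' 40;  python3 -m handwheel '0 0 0 -9 -1; 0 0 0 -18 -1; 0 0 0 -27 -1; 0 0 0 -36 -1; 0 0 0 -45 -1; 0 0 0 -54 -1; 0 0 0 -63 -1; 0 0 0 -72 -1; 0 0 0 -81 -1;0 0 0 -81 -1'; python3 -c "
from h import *
s=observe();print(s['moment'].round(3),s['joint_positions'].round(2),s['tool_rot'].round(3),s['width'])"
```

```text
t: 52.7
eef_pos: [454.3, 356.3, 31.0]
tool_rot: [-0.0, -0.08, 0.997, -0.001]
force: [-1.2, -3.9, 4.0]
width: 0.094
gripper_force: 40.0
t: 53.95
eef_pos: [454.6, 356.8, 31.0]
tool_rot: [0.001, 0.586, 0.81, 0.0]
force: [1.0, -3.5, 2.9]
width: 0.096
gripper_force: 40.0
[-0.766 -0.217 -0.012] [-0.81  0.54  0.13  1.87 -0.1   0.74 -0.31] [0.001 0.586 0.81  0.   ] 0.0962502467173821
```

```bash
m() { python3 -c "
from h import *
s=observe();q=s['tool_rot'];print('  Mz',s['moment'][2].round(3),'yaw',np.degrees(2*np.arctan2(q[2],q[1])).round(1)-90)"; }; python3 -m handwheel '0 0 0 -4 -1; 0 0 0 -8 -1; 0 0 0 -12 -1' | tail -2; m; python3 -m handwheel '0 0 0 -3 -1; 0 0 0 -6 -1' | tail -2; m; python3 -m handwheel '0 0 0 -3 -1; 0 0 0 -6 -1' | tail -2; m; python3 -m handwheel '0 0 0 -3 -1; 0 0 0 -6 -1' | tail -2; m
```

```text
width: 0.104
gripper_force: 43.0
  Mz 0.92 yaw 6.400000000000006
width: 0.119
gripper_force: 46.2
  Mz 1.073 yaw 0.5
width: 0.135
gripper_force: 53.0
  Mz 1.362 yaw -5.5
width: 0.155
gripper_force: 62.9
  Mz 1.67 yaw -11.400000000000006
```

It's hard against the stop: the moment has risen to 1.7 N m and the pads are wedging. I open straight away and check the bow angle.

```bash
python3 -m handwheel '0 0 0 0 0; 0 0 0 0 0; 0 0 0 0 0; 0 0 0 0 0; 0 0 20 0 0; 0 0 45 0 0; 0 0 80 0 0; 0 0 110 0 0; 0 0 110 0 0' 10
cat > k.py <<'E'
from h import *
s=observe(); q=s["tool_rot"]; print(s["eef_pos"].round(1),"yaw",np.degrees(2*np.arctan2(q[2],q[1]))-90,"q7",s["joint_positions"][6].round(2))
im,d,c=shot("wrist"); P=cloud(d,c)
q=P[(P[...,2]>72)&(P[...,2]<100)&(abs(P[...,0]-457)<45)&(abs(P[...,1]-356)<45)][:,:2]; print(len(q),cv2.minAreaRect(np.ascontiguousarray(q,dtype=np.float32)), "bow dir",np.degrees(np.arctan2(*np.linalg.eigh(np.cov(q.T))[1][::-1,1]))%180)
E
python3 k.py
```

```text
t: 56.2
eef_pos: [455.7, 358.6, 143.5]
tool_rot: [-0.0, 0.776, 0.63, 0.003]
force: [0.4, 0.3, 0.0]
width: 0.499
gripper_force: 0.0
[455.7 358.6 143.5] yaw -11.829396062233357 q7 -0.8
904 ((454.9192199707031, 357.55059814453125), (9.33909797668457, 49.7366828918457), 12.12182903289795) bow dir 102.72999583480181
```

The bow stopped at 102.7°, after about 267° of turning. I confirm the stop with a regrip aligned to the bow and a small nudge.

```bash
python3 -m handwheel '0 0 -20 9 0; -0.5 -1 -50 18 0; -0.5 -1 -80 24.5 0; -0.5 -1 -100 24.5 0; -0.5 -1 -111 24.5 0; -0.5 -1 -111 24.5 0; -0.5 -1 -111 24.5 -1; -0.5 -1 -111 24.5 -1; -0.5 -1 -111 24.5 -1; -0.5 -1 -111 24.5 -1' 30 | tail -2; m() { python3 -c "
from h import *
s=observe();q=s['tool_rot'];print('  Mz',s['moment'][2].round(3),'yaw',np.degrees(2*np.arctan2(q[2],q[1])).round(1)-90)"; }; m; python3 -m handwheel '0 0 0 -1 -1; 0 0 0 -2 -1; 0 0 0 -2 -1' | tail -2; m;  python3 -m handwheel '0 0 0 -1 -1; 0 0 0 -2 -1; 0 0 0 -2 -1' | tail -2; m; python3 -m handwheel '0 0 0 0 0; 0 0 0 0 0; 0 0 0 0 0; 0 0 0 0 0; 0 0 20 0 0; 0 0 45 0 0; 0 0 80 0 0; 0 0 110 0 0; 0 0 130 0 0'; python3 k.py
```

```text
width: 0.116
gripper_force: 4.1
  Mz -0.012 yaw 12.700000000000003
width: 0.099
gripper_force: 30.2
  Mz 0.445 yaw 10.700000000000003
width: 0.103
gripper_force: 31.1
  Mz 0.616 yaw 8.599999999999994
t: 59.38
eef_pos: [453.8, 356.6, 161.4]
tool_rot: [-0.0, 0.652, 0.758, 0.001]
force: [-0.3, -0.4, -0.3]
width: 0.5
gripper_force: 0.0
[453.8 356.6 161.4] yaw 8.645512272064423 q7 -0.48
692 ((454.92486572265625, 357.5528564453125), (9.1842679977417, 50.041053771972656), 12.325882911682129) bow dir 102.41810528033905
```

It is at the stop: 2° of nudge raises the moment to 0.45 N m and the key doesn't move. A last look at the stand before handing in.

```bash
python3 - <<'E'
from h import *
im,d,c=shot("side"); P=cloud(d,c); hsv=cv2.cvtColor(im,cv2.COLOR_RGB2HSV); H,S,V=[hsv[...,i].astype(int) for i in range(3)]
R=(abs(P[...,0]-507)<70)&(P[...,2]>88)&(P[...,2]<200)
b=(abs(H-108)<12)&(S>60)&R; r=((H<8)|(H>170))&(S>130)&R
for nm,m in (("p0",b&(P[...,1]>152)&(P[...,1]<225)),("p1",b&(P[...,1]>100)&(P[...,1]<152)),("d",r&(abs(P[...,1])<60))):
    q=P[m].astype(np.float32); a=cv2.fitLine(q,cv2.DIST_HUBER,0,.01,.01).ravel(); print(nm,len(q),"lean",np.degrees(np.arccos(abs(a[2]))).round(1),q.mean(0).round(),"zmax",q[:,2].max().round())
im,d,c=shot("top"); ends(im,c,10)
E
```

```text
p0 27 lean 25.2 [487. 180. 110.] zmax 132.0
p1 4 lean 29.8 [503. 133.  93.] zmax 96.0
d 70 lean 24.0 [522.  -8. 133.] zmax 165.0
```

```bash
python3 -m handwheel '0 50 0 0 0; 0 100 0 0 0; -20 150 0 0 0; -40 200 0 0 0; -40 200 0 0 0;-40 200 0 0 0'; python3 - <<'E'
from h import *
for n in("side","top"):
    im,d,c=shot(n); P=cloud(d,c); hsv=cv2.cvtColor(im,cv2.COLOR_RGB2HSV); H,S,V=[hsv[...,i].astype(int) for i in range(3)]
    R=(abs(P[...,0]-507)<70)&(P[...,2]>88)&(P[...,2]<200)
    b=(abs(H-108)<12)&(S>60)&R; r=((H<8)|(H>170))&(S>130)&R
    for nm,m in (("p0",b&(P[...,1]>152)&(P[...,1]<225)),("p1",b&(P[...,1]>100)&(P[...,1]<152)),("d",r&(abs(P[...,1])<60))):
        q=P[m].astype(np.float32)
        if len(q)<5: print(n,nm,len(q)); continue
        a=cv2.fitLine(q,cv2.DIST_HUBER,0,.01,.01).ravel(); print(n,nm,len(q),"lean",np.degrees(np.arccos(abs(a[2]))).round(1),q.mean(0).round(),"zmax",q[:,2].max().round())
E
```

```text
t: 60.28
eef_pos: [413.0, 555.1, 157.7]
tool_rot: [0.001, 0.652, 0.759, -0.002]
force: [-0.3, 0.2, 0.4]
width: 0.497
gripper_force: 0.0
side p0 56 lean 15.9 [482. 178. 132.] zmax 165.0
side p1 20 lean 1.5 [503. 133. 142.] zmax 170.0
side d 72 lean 23.4 [523.  -8. 133.] zmax 166.0
top p0 9 lean 38.4 [478. 170. 164.] zmax 171.0
top p1 8 lean 48.1 [508. 129. 170.] zmax 173.0
top d 18 lean 30.4 [528. -18. 155.] zmax 170.0
```

```bash
python3 -c "
from plant import job
print(job.sign_off())"
```

```text
the job is handed in; nothing more can be done
None
```

I stood the red screwdriver and both blue punches tip-down in the stand's wells, then wound the timer key to its stop, and handed the job in; the screwdriver leans about 24° and one punch about 16°, which fits the play in the wells.

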